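# Copy a lock code with the touch-key wand

## Task

Copy the access code from the old brass knob lock to the new steel one: draw the touch-key wand straight out of its charger, along its own slope and without levering it, press its brass tip gently down on the sprung contact in the middle of the brass knob and keep it there for a second, then do the same on the steel knob with the blue band. Then lay the wand gently down, flat on the dark counter mat, and let go. Do not press the black knob's contact, and leave the padlock, the calculator and the folding hex keys where they are.

Things in the scene. Friction and masses are not known exactly. Their poses are not given: they have to be found in the camera images.
- wand: loose touch-key wand, 193 mm, 0.16 kg: grey grip, orange bands, steel nose. Origin: end of the brass tip; z runs up the wand to the grip's end. Along z: pin 9 mm across 0-18 mm; nose 22 mm across to 48 (waist 14 mm across at 32-38); flange 31 x 31 at 48-56; grip 28 (its x) by 26 mm (its y) at 56-187. Grasp across the 26 mm. Starts plugged into the charger, 35 degrees above level
- wand_tip (a point): end of the wand's brass tip (same point and axes as wand)
- wand_grip (a point): point on the wand's axis 122 mm from the tip, in the middle of the grip; axes as wand
- charger: fixed bench charger: grey base 150 x 100 x 10 mm, black sloping socket block 60 mm wide, 105 mm high. Origin on the underside, 78 mm below the socket's mouth. The wand slopes out of it along (-0.819, 0, 0.574) in the charger's frame. Its nose sits 48 mm deep in a 24 mm square tunnel; two side spring plungers hold its waist: some 15-20 N along the axis over the first 10 mm frees it
- home (a point): where the wand's tip lies when the wand is plugged in; its z axis is the socket's axis and points out of the socket, the way the wand is drawn out
- holder: blue and grey holder block, fixed, 78 x 226 mm, 34 mm high, with the three knob locks standing in a row along its y, 70 mm apart. Origin under its centre
- lock_old: old knob lock, brass knob 36 mm across. Origin on the lock's axis at the holder's top (34 mm above the counter). A sprung steel contact, 15 mm across, stands 5 mm proud in the middle of the knob's top. The knob's shaft is drawn out by an unknown length: the contact's top lies somewhere from 57 to 81 mm above this origin; feel for it from above
- lock_new: new knob lock, bright steel knob with a blue band, otherwise as lock_old (its knob has its own unknown height in the same range)
- lock_other: another customer's lock with a black knob, otherwise as lock_old: not to be pressed
- contact_old (a joint): how far the brass knob's contact is pressed in, m: 0 free, 0.0045 fully in. It starts to move at about 2 N and is fully in at about 6 N; beyond that it is hard, and 12 N harms it
- contact_new (a joint): the same for the steel knob with the blue band
- contact_other (a joint): the same for the black knob
- counter_mat: dark counter mat, fixed, 250 mm (its x) by 420 mm (its y), 4 mm thick; origin under its centre
- padlock: loose brass padlock, 42 x 67 x 17 mm, lying behind the mat by the white mug; origin under its centre
- calculator: loose pocket calculator, 70 x 116 x 15 mm, lying right of the holder; origin under its centre
- hex_keys: loose folding hex key set, green, 90 x 28 x 20 mm, lying at the back by the spray can; origin under its centre

How it is judged:
By the outcome, as a careful person would: the job done as asked, in the order asked, and still so for the second after the job is handed in, with the robot touching nothing.
It also fails if it takes over 72 s, if anything falls off the work surface, if the arm or the gripper's body presses on something with over 40 N, if the wrist force passes 120 N, or if a joint passes its speed limit or range.

## Robot

A 6-joint arm with a two-finger parallel gripper is mounted at the origin on a cart in front of the work surface, level with it; the furniture and walls round the work are solid. World frame = base frame: x ahead of the robot, y to its left, z up, the work surface at z = 0. Lengths are in m, angles in rad, forces in N, time in s.
With the tool pointing down it reaches from about 0.35 to 0.975 m from the base axis. Payload 4.9 kg.
Tool frame: the origin (TCP) lies at the very end of the fingers, on their centre line; the grasp point (between the pads) lies ctrl.hold_point_z behind it (ctrl.hold_point_z is the distance from the TCP to the grasp point, in m); z points along the fingers, y is the line along which they close (so a half turn about z gives the same grasp; the last joint's range is limited). The gripper opens to 85 mm and grips with 20 to 120 N. Pads are 22 mm wide; open, the fingers measure 114 mm over their backs; the gripper's body (76 mm by 85 mm) begins 54 mm behind the grasp point. The pads swing forward as they close: fully open they stand 13 mm farther back than shut.
Start: joints at [1.132, 0.053, 1.613, -0, 1.476, -0.119], TCP at [0.196, 0.593, 0.231] pointing down, gripper open.
Joint ranges: [-3.01, 3.01], [-1.01, 2.22], [0.06, 2.58], [-1.02, 4.17], [0.09, 2.62], [-3.14, 3.14]. Speed limits (rad/s): [2.57, 2.57, 3.14, 3.14, 3.14, 3.14].

## Interface

Orientations are given as a rotation vector (axis times angle).
In Python, from station import ctrl gives the robot as it stands. The module is installed in compiled form; this text tells all that it offers.
- The arm moves only by the tool jog_arm, never from a script. Its argument "deltas" is a list of rows, each a list of 3 entries, a list of its own where there are three numbers: the closure, from -1 (fully open) to 1 (shut), then the shift along the world's x, y, z scaled (see below), then the turn, a rotation vector about the world's x, y, z scaled (see below). A call has 1 to 12 rows; each row is the pose to reach, as a shift and turn from the pose commanded when the call began, turning the shorter way round; what a row does not reach only later rows make up. The controller multiplies each number of a shift by 0.4 m and each number of a turn by 180 degrees. A row lasts 1/12 s, in which the tool goes at most 41.7 mm and 7.16 degrees, less where a joint would pass 70% of its speed; a pose out of reach is approached as far as the arm can. A call with a number of a shift or a turn outside -1 to 1 is refused whole. A call with a gripper value outside its range is refused whole. The fingers move at their own pace and stop on an object; "squeeze" is the grip in N (left out, the last holds). Time passes only in rows, so rows that repeat a pose let the fingers close. It gives the time, the measured TCP pose, the force, the opening and the grip force at its end, in the units of the state.
- ctrl.get_obs(): the state, without advancing time (a new reading comes with each control period).
- ctrl.get_image(name): name is "side" or "top" or "wrist"; returns the picture (384x512x3 uint8, red, green, blue); there is no depth.
- ctrl.get_calibration(name): a dict with "K" (3x3 intrinsics, pixels), "extrinsics" (4x4, takes a point from world to camera coordinates). Camera axes: x right, y down, z forward; pixel columns grow to the right and rows downward; lengths in m; the calibration is good to about 2 mm. A picture is of the moment at which its call begins: read the wrist's pose just before it. get_calibration takes no time and is no camera call; for the wrist camera it gives the pose at the moment of the call.
- ctrl.finish_job(): hands the job in; it is judged then, once.
The state is a dict: "t": time; "q": joint angles; "dq": joint speeds; "effort": joint torques, N m; "tool_pos": TCP position; "tool_rot": TCP orientation; "contact_force": force on the tool from outside, world axes, zero at the start; "wrist_torque": the same for the moment, N m; "opening": finger opening in m; "grip_force": force on a finger pad.
Only numpy, scipy, OpenCV 4.12 (cv2) and the standard library are available. Lean on these libraries where they do the work, as an engineer would, in place of code of your own. Each camera call takes 0.05 s, during which the arm holds its last target. There are 200 camera calls.

## Working session

There is one attempt and no reset: what is moved stays moved. The work goes in short steps, Python scripts to look and compute and a tool call to move; the robot and the scene stay as the last step left them, time stands still between calls to the robot, and variables do not carry over. Pictures are saved under pics/ and viewed, at most 10 in all, crops included, and the job is handed in when it is done.

Besides the shell and the picture viewer there is one more tool, called as a command line: name --argument value ..., lists and objects as JSON in quotes. jog_arm: Moves the arm, as the interface text tells. Its arguments: {"type":"object","properties":{"deltas":{"type":"array","items":{"type":"array"}},"squeeze":{"type":"number"}},"required":["deltas"]}

```bash
mkdir -p pics
cat > s.py <<'E'
import cv2,numpy as np
from station import ctrl
def shot(n,f):
    im=ctrl.get_image(n); cv2.imwrite('pics/'+f,im[:,:,::-1]); return im
E
python3 - <<'E'
from s import *
o=ctrl.get_obs();print(o,ctrl.hold_point_z)
for n in('side','top'):
    c=ctrl.get_calibration(n);print(n,c['K'].round(1).tolist(),c['extrinsics'].round(4).tolist());shot(n,n+'0.png')
E
```

```text
{'t': 0.0, 'q': array([ 1.13199582e+00,  5.33627107e-02,  1.61431143e+00, -6.64933529e-06,
        1.47599496e+00, -1.18971168e-01]), 'dq': array([ 1.94439840e-04,  7.88485009e-04,  8.10746151e-04, -5.73136953e-05,
        1.30165656e-04,  1.20957767e-03]), 'effort': array([-9.38533376e-04, -3.93681371e+01, -3.70176387e+01, -1.38147830e-04,
        6.82527025e-03,  1.01624192e-06]), 'tool_pos': array([0.1962178 , 0.59273704, 0.23004898]), 'tool_rot': array([-0.50015701, -3.10094925,  0.00313795]), 'contact_force': array([ 0.0020859 , -0.4240732 , -0.50887083]), 'wrist_torque': array([ 0.01589416, -0.00890878, -0.05857918]), 'grip_force': 0.0, 'opening': 0.08528849080467511} 0.0187
side [[431.7, 0.0, 259.2], [0.0, 431.7, 186.5], [0.0, 0.0, 1.0]] [[0.951, -0.3093, 0.0051, -0.5139], [-0.1669, -0.5267, -0.8335, 0.1732], [0.2605, 0.7918, -0.5525, 1.4318], [0.0, 0.0, 0.0, 1.0]]
top [[359.2, 0.0, 250.0], [0.0, 359.2, 195.2], [0.0, 0.0, 1.0]] [[0.2861, -0.9582, -0.0046, -0.173], [-0.9383, -0.2792, -0.204, 0.5397], [0.1942, 0.0627, -0.979, 1.0339], [0.0, 0.0, 0.0, 1.0]]
```

View pics/side0.png

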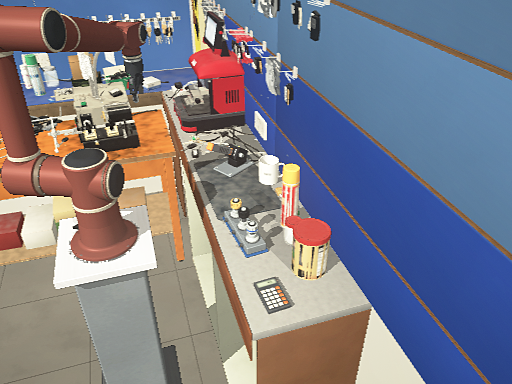

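View pics/top0.png

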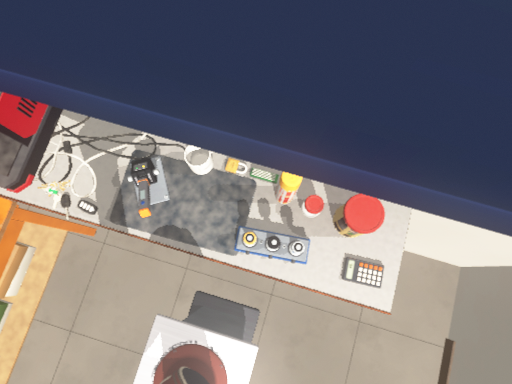

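The side and top views show the charger with the wand at top pixels (150,180), and the holder with brass knob (250,240), black knob (273,243) and steel/blue knob (297,248). The mat lies between them. I'll enlarge these next.

Run:
```python
from s import *
a=cv2.imread('pics/top0.png')
c=cv2.resize(a[140:230,100:200],None,fx=6,fy=6,interpolation=cv2.INTER_CUBIC)
cv2.imwrite('pics/c1.png',c)
b=cv2.imread('pics/top0.png')
c=cv2.resize(b[220:275,225:320],None,fx=8,fy=8,interpolation=cv2.INTER_CUBIC);cv2.imwrite('pics/c2.png',c)
```

```text
(no output)
```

View pics/c1.png

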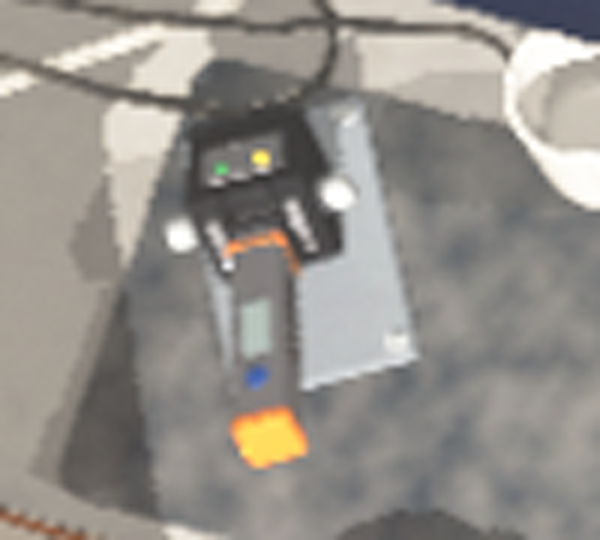

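View pics/c2.png

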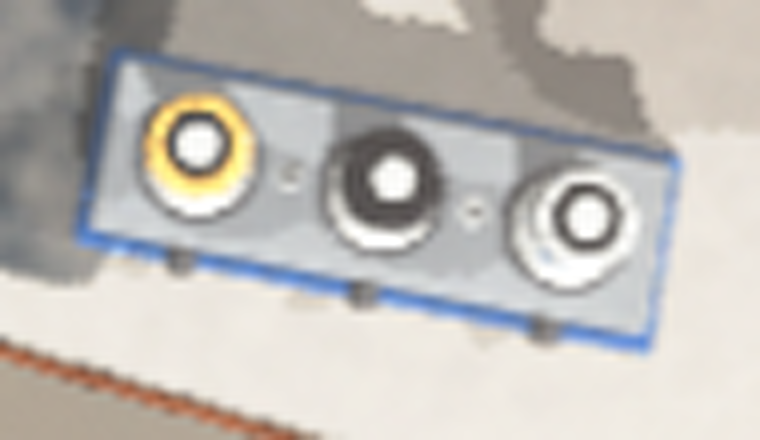

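The crops show contacts at top pixels brass (250,238), black (274,242.5) and steel (298.4,247). The grip's flange is near (143.7,180), its end cap near (145,213), and the base's right edge runs from (157.5,157) to (170,199).

```bash
cat >> s.py <<'E'
def ray(c,uv,z):
    E=c['extrinsics'];R=E[:3,:3];C=-R.T@E[:3,3];d=R.T@np.linalg.inv(c['K'])@[uv[0],uv[1],1]
    return C+d*(z-C[2])/d[2]
def proj(c,P):
    E=c['extrinsics'];p=np.atleast_2d(P)@E[:3,:3].T+E[:3,3];p=p@c['K'].T;return p[:,:2]/p[:,2:]
E
python3 - <<'E'
from s import *
c=ctrl.get_calibration('top')
E=c['extrinsics'];print(-E[:3,:3].T@E[:3,3])
t=lambda x,y:(100+x/6,140+y/6)
for n,p,z in[('capTopcentre',t(270,415),.175),('flange',t(262,238),.1),('bR1',t(345,100),.01),('bR2',t(420,355),.01),('bF',t(300,388),.01)]:
  print(n,ray(c,p,z).round(3))
h=lambda x,y:(225+x/8,220+y/8)
for n,p,z in[('old',h(200,143),.103),('blk',h(393,180),.103),('new',h(587,215),.103),('c1',h(115,50),.034),('c2',h(680,155),.034),('c3',h(650,340),.034),('c4',h(80,235),.034)]:print(n,ray(c,p,z).round(3))
for p in[(125,155),(255,185),(240,255),(110,225)]:print(ray(c,p,.004).round(3))
print(ctrl.get_calibration('wrist')['extrinsics'].round(3).tolist(),ctrl.get_calibration('wrist')['K'].round(1).tolist(), ctrl.get_obs()['tool_pos'])
E
```

```text
[ 0.35510342 -0.07991544  1.12141199]
capTopcentre [0.426 0.239 0.175]
flange [0.513 0.298 0.1  ]
bR1 [0.612 0.315 0.01 ]
bR2 [0.491 0.23  0.01 ]
bF [0.457 0.284 0.01 ]
old [ 0.439 -0.05   0.103]
blk [ 0.446 -0.119  0.103]
new [ 0.454 -0.187  0.103]
c1 [ 0.469 -0.007  0.034]
c2 [ 0.492 -0.222  0.034]
c3 [ 0.423 -0.229  0.034]
c4 [ 0.399 -0.015  0.034]
[0.589 0.42  0.004]
[ 0.613 -0.014  0.004]
[ 0.388 -0.033  0.004]
[0.361 0.384 0.004]
[[0.313, 0.95, -0.003, -0.624], [0.904, -0.297, 0.307, -0.041], [0.29, -0.099, -0.952, 0.381], [0.0, 0.0, 0.0, 1.0]] [[270.8, 0.0, 256.8], [0.0, 270.8, 187.8], [0.0, 0.0, 1.0]] [0.19621933 0.59281678 0.23019239]
```

jog_arm --deltas '[[-1,[0.648,-0.828,0.175],[0,0,-0.444]],[-1,[0.648,-0.828,0.175],[0,0,-0.444]],[-1,[0.648,-0.828,0.175],[0,0,-0.444]],[-1,[0.648,-0.828,0.175],[0,0,-0.444]],[-1,[0.648,-0.828,0.175],[0,0,-0.444]],[-1,[0.648,-0.828,0.175],[0,0,-0.444]],[-1,[0.648,-0.828,0.175],[0,0,-0.444]],[-1,[0.648,-0.828,0.175],[0,0,-0.444]],[-1,[0.648,-0.828,0.175],[0,0,-0.444]],[-1,[0.648,-0.828,0.175],[0,0,-0.444]],[-1,[0.648,-0.828,0.175],[0,0,-0.444]],[-1,[0.648,-0.828,0.175],[0,0,-0.444]]]'

```text
t: 1.1
tool_pos: [0.4573, 0.2598, 0.3016]
tool_rot: [2.383, 2.047, 0.0]
contact_force: [0.4, 0.8, 0.4]
opening: 0.0851
grip_force: 0.0
```

jog_arm --deltas '[[-1,[0,0,0],[0,0,-0.26]],[-1,[0,0,0],[0,0,-0.26]],[-1,[0,0,0],[0,0,-0.26]],[-1,[0,0,0],[0,0,-0.26]],[-1,[0,0,0],[0,0,-0.26]],[-1,[0,0,0],[0,0,-0.26]],[-1,[0,0,0],[0,0,-0.26]],[-1,[0,0,0],[0,0,-0.26]],[-1,[0,0,0],[0,0,-0.26]],[-1,[0,0,0],[0,0,-0.26]]]'

```text
t: 1.93
tool_pos: [0.4551, 0.2627, 0.3009]
tool_rot: [-2.995, -0.949, 0.001]
contact_force: [-0.1, 0.4, 0.5]
opening: 0.0852
grip_force: 0.0
```

Run:
```python
from s import *
from scipy.spatial.transform import Rotation as R
o=ctrl.get_obs();print(o['t'],o['q'].round(3),o['tool_pos'],R.from_rotvec(o['tool_rot']).as_matrix().round(3).tolist())
c=ctrl.get_calibration('wrist');np.save('w1.npy',c['extrinsics']);im=shot('wrist','w1.png')
cv2.imwrite('pics/w1b.png',cv2.resize(im[:,:,::-1],None,fx=1.56,fy=1.56,interpolation=cv2.INTER_CUBIC))
```

```text
1.9333 [ 0.382 -0.219  1.754  0.     1.607  1.339] [0.45509401 0.26266037 0.30089459] [[0.818, 0.576, -0.001], [0.576, -0.818, -0.0], [-0.001, -0.0, -1.0]]
```

View pics/w1b.png

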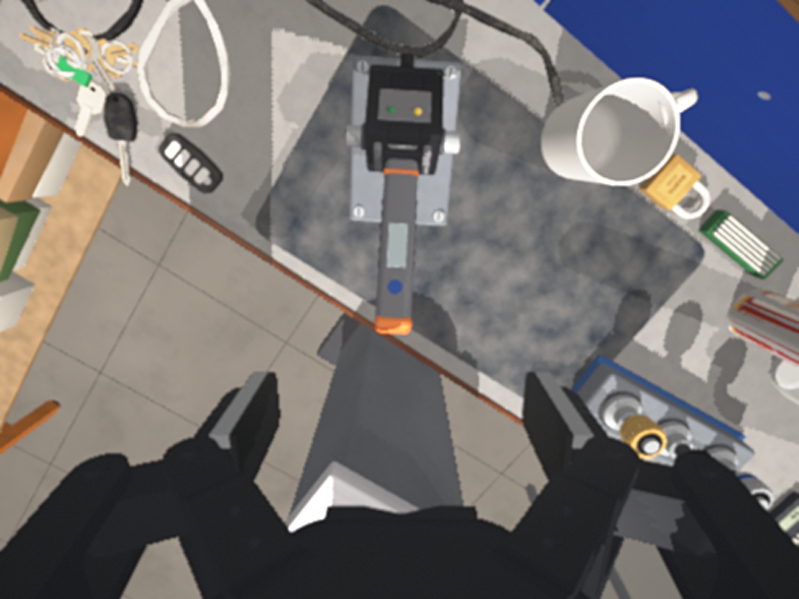

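The wrist view (in the 1.56x picture) shows the charger base corners at (357,62), (460,65), (447,224) and (350,220). The grip runs from the flange at (401,168) to the cap edge at (376..411,318). The keys lie clear, and the padlock and hex keys are at the right.

```bash
cat > fit.py <<'E'
from s import *
from scipy.optimize import least_squares
c={'K':ctrl.get_calibration('wrist')['K'],'extrinsics':np.load('w1.npy')}
ct=ctrl.get_calibration('top')
d=np.array([-.819,0,.574]);n=np.array([.574,0,.819]);home=np.array([0,0,.078])-.048*d
def wpt(t,x,y): return home+t*d+x*n+y*np.array([0,1,0])
def world(p,P):
    x,y,a,z0=p[0],p[1],p[2],.004
    return P@np.array([[np.cos(a),np.sin(a),0],[-np.sin(a),np.cos(a),0],[0,0,1]])+[x,y,z0]
obs=np.array([(357,62),(460,65),(447,224),(350,220),(376.5,318),(411,318),(384,180),(418,180)])/1.56
def model(p):
    b=p[3]
    L=[(b+.075,.05,.01),(b+.075,-.05,.01),(b-.075,-.05,.01),(b-.075,.05,.01)]
    W=[wpt(.187,.014,.013),wpt(.187,.014,-.013),wpt(.060,.014,.013),wpt(.060,.014,-.013)]
    return proj(c,world(p,np.array(L+W)))
def res(p):
    r=model(p)-obs; r[6:,1]=0
    return r.ravel()
s=least_squares(res,[.52,.30,.61,0])
print(s.x,np.degrees(s.x[2]));print((model(s.x)-obs).round(1).tolist())
g=lambda P:world(s.x,np.array([P]))[0]
print('grip122',g(wpt(.122,0,0)),'dir',g(wpt(1,0,0))-g(wpt(0,0,0)),'home',g(home))
print('top cap/flange',proj(ct,[g(wpt(.187,.014,0)),g(wpt(.052,.015,0))]))
im=cv2.imread('pics/w1.png')
E
python3 fit.py
```

```text
[0.5203833  0.30638636 0.55864279 0.00757635] 32.00787426752531
[[-3.1, -3.1], [1.4, -0.6], [0.1, 2.8], [-0.6, 1.9], [-0.9, -0.6], [1.2, 0.7], [1.0, -14.3], [0.6, -13.0]]
grip122 [0.46899091 0.27426301 0.124476  ] dir [-0.69449174 -0.43409933  0.574     ] home [0.5537189  0.32722313 0.054448  ]
top cap/flange [[141.7063791  206.54497852]
 [141.74740146 175.28530784]]
```

Run:
```python
from s import *
im=cv2.imread('pics/w1.png')
c=cv2.resize(im[30:220,210:305],None,fx=3.1,fy=3.1,interpolation=cv2.INTER_CUBIC)
t=cv2.imread('pics/top0.png')[150:225,115:180];t=cv2.resize(t,None,fx=7.8,fy=7.8,interpolation=cv2.INTER_CUBIC)
o=np.zeros((589,800,3),np.uint8);o[:c.shape[0],:c.shape[1]]=c;o[:585,293:293+t.shape[1]]=t[:585,:507]
cv2.imwrite('pics/c3.png',o)
```

```text
(no output)
```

View pics/c3.png

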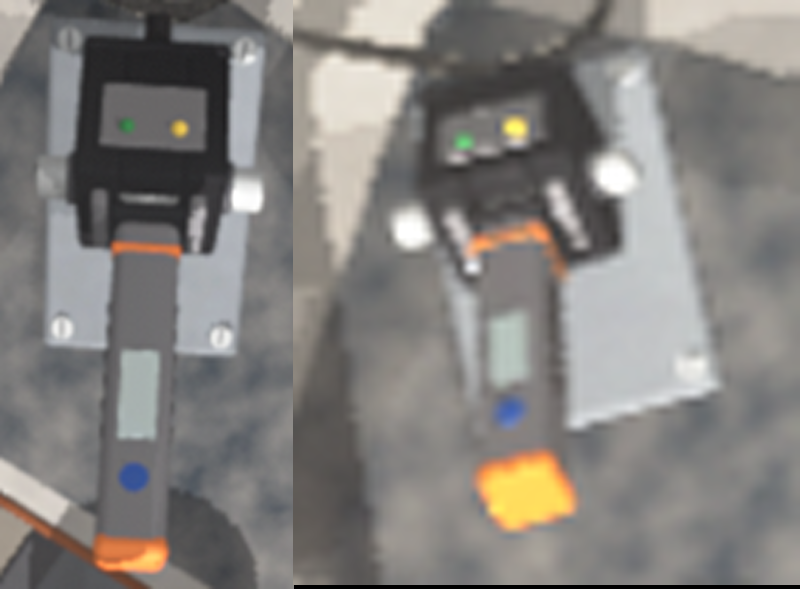

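The enlarged crop (wrist on the left) shows base corners at (52,28), (268,27), (236,355) and (45,350), and the orange band at (147,245). The cap's orange spans y=538-570. In the top view on the right, the end face is centred at (528,490) and the band at (508,232).

```bash
cat > fit2.py <<'E'
from fit import *
A=lambda x,y:(210+x/3.1,30+y/3.1)
B=lambda x,y:(115+(x-293)/7.8,150+y/7.8)
F=[('w',A(52,28),lambda b:(b+.075,.05,.01)),('w',A(268,27),lambda b:(b+.075,-.05,.01)),('w',A(236,355),lambda b:(b-.075,-.05,.01)),('w',A(45,350),lambda b:(b-.075,.05,.01)),
('w',A(147,245),lambda b:wpt(.057,.015,0)),('w',A(131.5,569),lambda b:wpt(.192,0,0)),
('t',B(528,490),lambda b:wpt(.193,0,0)),('t',B(508,234),lambda b:wpt(.057,.015,0)),('t',B(720,385),lambda b:(b-.075,-.05,.01)),('t',B(645,48),lambda b:(b+.075,-.05,.01))]
cc={'w':c,'t':ct}
def r2(p):
    return np.array([proj(cc[k],world(p,np.array([f(p[3])],float)))[0]-u for k,u,f in F])
s=least_squares(lambda p:r2(p).ravel(),[.52,.30,.6,0],loss='soft_l1')
print(s.x,np.degrees(s.x[2]));print(r2(s.x).round(1).tolist())
g=lambda P:world(s.x,np.array([P]))[0]
print('grip122',g(wpt(.122,0,0)),'dir',g(wpt(1,0,0))-g(wpt(0,0,0)),'home',g(home))
E
python3 fit2.py
```

```text
[0.5203833  0.30638636 0.55864279 0.00757635] 32.00787426752531
[[-3.1, -3.1], [1.4, -0.6], [0.1, 2.8], [-0.6, 1.9], [-0.9, -0.6], [1.2, 0.7], [1.0, -14.3], [0.6, -13.0]]
grip122 [0.46899091 0.27426301 0.124476  ] dir [-0.69449174 -0.43409933  0.574     ] home [0.5537189  0.32722313 0.054448  ]
top cap/flange [[141.7063791  206.54497852]
 [141.74740146 175.28530784]]
[0.5134569  0.30156528 0.56392007 0.01672321] 32.310239864369244
[[-1.1, -2.7], [-0.2, 1.6], [1.1, 1.3], [-0.3, -0.3], [0.5, -2.6], [0.2, 4.6], [-0.5, 1.7], [-0.1, -1.0], [0.4, -0.2], [-0.6, -0.9]]
grip122 [0.46223475 0.26917116 0.124476  ] dir [-0.69219122 -0.43775829  0.574     ] home [0.54668207 0.32257767 0.054448  ]
```

```bash
sed -i 's/wpt(.192,0,0)/wpt(.188,0,0)/;s/wpt(.193,0,0)/wpt(.188,0,0)/' fit2.py; python3 fit2.py | tail -3
python3 - <<'E'
from s import *
c=ctrl.get_calibration('side')
im=cv2.imread('pics/side0.png')[185:265,215:280];cv2.imwrite('pics/c4.png',cv2.resize(im,None,fx=7,fy=7,interpolation=cv2.INTER_CUBIC))
E
```

```text
[0.51242432 0.30094433 0.56319801 0.01792208] 32.268868812576926
[[-1.1, -2.8], [-0.2, 1.6], [1.0, 1.3], [-0.3, -0.3], [0.4, -1.6], [0.2, 2.1], [-0.5, 0.8], [-0.0, -0.6], [0.3, -0.1], [-0.5, -0.8]]
grip122 [0.4611788  0.26858721 0.124476  ] dir [-0.69250712 -0.43725837  0.574     ] home [0.54566467 0.32193274 0.054448  ]
```

View pics/c4.png

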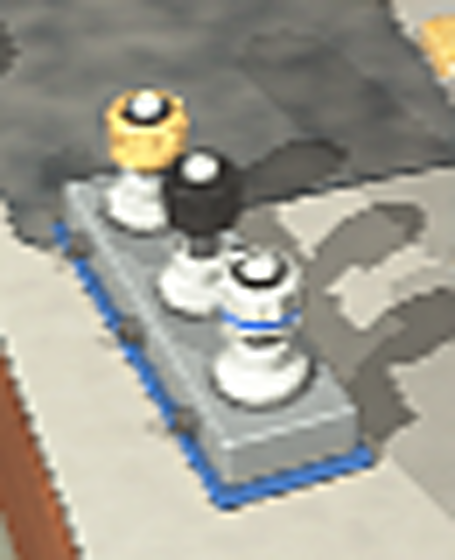

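The side crop shows contacts at side pixels brass (235.9,199.7), black (243.6,208.6) and steel (252.1,222.4). I'll triangulate these and descend around the grip.

Run:
```python
from s import *
a=ctrl.get_calibration('side');b=ctrl.get_calibration('top')
P=lambda c:c['K']@c['extrinsics'][:3]
S=np.array([(235.9,199.7),(243.6,208.6),(252.1,222.4)]).T;T=np.array([(250,237.9),(274.1,242.5),(298.4,246.9)]).T
X=cv2.triangulatePoints(P(a),P(b),S,T);X=(X[:3]/X[3]).T;print(X.round(4))
print((proj(a,X)-S.T).round(1).tolist(),(proj(b,X)-T.T).round(1).tolist())
```

```text
[[ 0.4405 -0.05    0.0979]
 [ 0.4472 -0.1189  0.1077]
 [ 0.4549 -0.1879  0.1012]]
[[-0.2, 0.0], [-0.3, 0.0], [-0.2, 0.0]] [[0.2, -0.3], [0.3, -0.5], [0.2, -0.3]]
```

jog_arm --deltas '[[-1,[0.015,0.015,-0.06],[0,0,-0.016]],[-1,[0.015,0.015,-0.14],[0,0,-0.016]],[-1,[0.015,0.015,-0.22],[0,0,-0.016]],[-1,[0.015,0.015,-0.3],[0,0,-0.016]],[-1,[0.015,0.015,-0.36],[0,0,-0.016]],[-1,[0.015,0.015,-0.41],[0,0,-0.016]],[-1,[0.015,0.015,-0.45],[0,0,-0.016]],[-1,[0.015,0.015,-0.463],[0,0,-0.016]],[-1,[0.015,0.015,-0.463],[0,0,-0.016]],[-1,[0.015,0.015,-0.463],[0,0,-0.016]]]'

```text
t: 2.82
tool_pos: [0.462, 0.2683, 0.1168]
tool_rot: [-3.019, -0.869, -0.001]
contact_force: [-0.1, 0.3, 1.0]
opening: 0.0855
grip_force: 0.0
```

Run:
```python
from s import *
o=ctrl.get_obs();print(o['tool_pos'],o['contact_force'],o['opening'])
im=shot('wrist','w2.png')
cv2.imwrite('pics/w2b.png',im[:,:,::-1][150:384,90:420].repeat(2,0).repeat(2,1))
```

```text
[0.46201918 0.26832189 0.11676057] [-0.11968228  0.30649473  0.9720156 ] 0.08549410543311486
```

View pics/w2b.png

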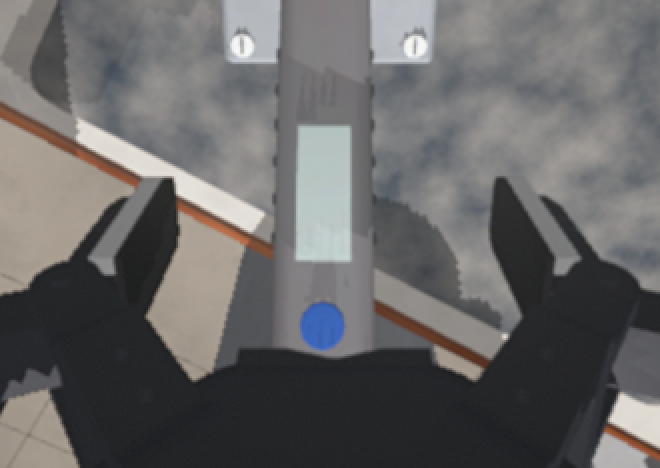

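Pads are centred at crop x=334 and the wand at x=325, parallel to the pads, so the tool must shift about 2 mm to image left. Then I'll close lightly.

jog_arm --deltas '[[-1,[-0.003,0.0045,-0.003],[0,0,0]],[-1,[-0.003,0.0045,-0.003],[0,0,0]],[1,[-0.003,0.0045,-0.003],[0,0,0]],[1,[-0.003,0.0045,-0.003],[0,0,0]],[1,[-0.003,0.0045,-0.003],[0,0,0]],[1,[-0.003,0.0045,-0.003],[0,0,0]],[1,[-0.003,0.0045,-0.003],[0,0,0]],[1,[-0.003,0.0045,-0.003],[0,0,0]],[1,[-0.003,0.0045,-0.003],[0,0,0]],[1,[-0.003,0.0045,-0.003],[0,0,0]],[1,[-0.003,0.0045,-0.003],[0,0,0]],[1,[-0.003,0.0045,-0.003],[0,0,0]]]' --squeeze 20

```text
t: 3.87
tool_pos: [0.4604, 0.2699, 0.1149]
tool_rot: [-3.019, -0.868, 0.0]
contact_force: [-1.9, -1.1, 1.5]
opening: 0.0254
grip_force: 26.5
```

jog_arm --deltas '[[1,[0,0,0],[0,0,0]],[1,[0,0,0],[0,0,0]],[1,[0,0,0],[0,0,0]],[1,[-0.0035,-0.0022,0.0029],[0,0,0]],[1,[-0.0069,-0.0044,0.0057],[0,0,0]],[1,[-0.0104,-0.0066,0.0086],[0,0,0]],[1,[-0.0138,-0.0087,0.0115],[0,0,0]],[1,[-0.0173,-0.0109,0.0144],[0,0,0]],[1,[-0.0208,-0.0131,0.0172],[0,0,0]],[1,[-0.0242,-0.0153,0.0201],[0,0,0]],[1,[-0.0277,-0.0175,0.023],[0,0,0]],[1,[-0.0312,-0.0197,0.0258],[0,0,0]]]' --squeeze 90

```text
t: 4.87
tool_pos: [0.4478, 0.2619, 0.1254]
tool_rot: [3.019, 0.868, 0.0]
contact_force: [-0.0, -0.6, -2.1]
opening: 0.0245
grip_force: 90.2
```

jog_arm --deltas '[[1,[-0.0069,-0.0044,0.0057],[0,0,0]],[1,[-0.0138,-0.0087,0.0115],[0,0,0]],[1,[-0.0208,-0.0131,0.0172],[0,0,0]],[1,[-0.0277,-0.0175,0.023],[0,0,0]],[1,[-0.0346,-0.0219,0.0287],[0,0,0]],[1,[-0.0415,-0.0262,0.0344],[0,0,0]],[1,[-0.0485,-0.0306,0.0402],[0,0,0]],[1,[-0.0554,-0.035,0.0459],[0,0,0]],[1,[-0.0623,-0.0394,0.0517],[0,0,0]],[1,[-0.0692,-0.0437,0.0574],[0,0,0]],[1,[-0.0762,-0.0481,0.0631],[0,0,0]],[1,[-0.0831,-0.0525,0.0689],[0,0,0]]]'

```text
t: 5.87
tool_pos: [0.4145, 0.2408, 0.153]
tool_rot: [3.019, 0.868, -0.0]
contact_force: [0.2, 0.1, -1.8]
opening: 0.0243
grip_force: 90.2
```

Run:
```python
from s import *
o=ctrl.get_obs();print(o['t'],o['q'].round(3),o['tool_pos'],o['contact_force'],o['wrist_torque'],o['opening'],o['grip_force'])
for n in('wrist','side'): shot(n,n+'3.png')
```

```text
5.8667 [ 0.371 -0.245  2.023 -0.     1.364  1.382] [0.41445841 0.24083133 0.15300492] [ 0.17539067  0.14728085 -1.80783332] [-0.0661385   0.0284834  -0.01043565] 0.024271086164718157 90.23336291313171
```

Run:
```python
from s import *
a=ctrl.get_calibration('side');b=ctrl.get_calibration('top')
P=lambda c:c['K']@c['extrinsics'][:3]
# can cap top (side 291,167; top 291,178), jar lid centre (side 311,229; top 363,213), small red (side 297,222? top 314,205), mug rim (side 270,158; top 199,157)
S=np.array([(291,167),(311,229),(270,158)],float).T;T=np.array([(292,179),(363,213),(199,157)],float).T
X=cv2.triangulatePoints(P(a),P(b),S,T);print((X[:3]/X[3]).T.round(3))
print('can base',ray(a,(288,224),0).round(3),ray(b,(285,203),0).round(3),'red small',ray(b,(314,205),.04).round(3))
o=np.zeros((384,800,3),np.uint8);t=cv2.imread('pics/top0.png')[140:268,180:390];o[:384,:630]=cv2.resize(t,None,fx=3,fy=3)
cv2.imwrite('pics/c5.png',o[:,:630])
w=cv2.imread('pics/wrist3.png');s=cv2.imread('pics/side3.png')[120:312,180:390]
cv2.imwrite('pics/c6.png',np.hstack([w[:, 100:450],cv2.resize(s,None,fx=2,fy=2)]))
```

```text
[[ 0.606 -0.114  0.232]
 [ 0.589 -0.328  0.15 ]
 [ 0.63   0.16   0.111]]
can base [ 0.61  -0.112  0.   ] [ 0.585 -0.122  0.   ] red small [ 0.596 -0.207  0.04 ]
```

View pics/c6.png

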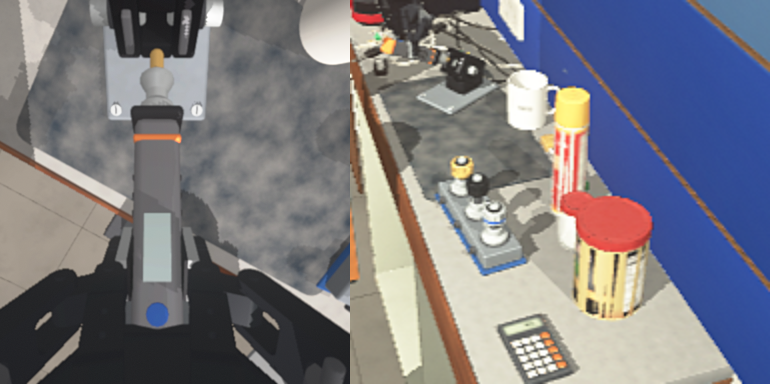

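The view shows the wand fully drawn out (brass tip at (157,60)) and gripped squarely. The spray can, the small jar and the wall stand behind the holder. I'll lift clear, then swing to the brass knob with the tool pointing left.

jog_arm --deltas '[[1,[0,0,0.07],[0,0,0]],[1,[0,0,0.16],[0,0,0]],[1,[0,0,0.25],[0,0,0]],[1,[0,0,0.34],[0,0,0]],[1,[0,0,0.42],[0,0,0]],[1,[0,0,0.475],[0,0,-0.03]],[1,[0.01,-0.04,0.475],[0,0,-0.06]],[1,[0.02,-0.09,0.475],[0,0,-0.09]],[1,[0.03,-0.14,0.475],[0,0,-0.12]],[1,[0.04,-0.19,0.475],[0,0,-0.15]],[1,[0.05,-0.24,0.475],[0,0,-0.18]],[1,[0.065,-0.29,0.475],[0,0,-0.21]]]'

```text
t: 6.97
tool_pos: [0.4407, 0.1241, 0.3428]
tool_rot: [-3.137, 0.164, -0.0]
contact_force: [0.1, -0.1, -2.5]
opening: 0.0243
grip_force: 90.3
```

jog_arm --deltas '[[1,[0,-0.04,0],[0,0,-0.039]],[1,[0,-0.08,0],[0,0,-0.078]],[1,[0,-0.12,0],[0,0,-0.117]],[1,[0,-0.16,0],[0,0,-0.156]],[1,[0,-0.2,0],[0,0,-0.195]],[1,[0,-0.24,0],[0,0,-0.234]],[1,[0,-0.28,0],[0,0,-0.273]],[1,[0,-0.31,0],[0,0,-0.312]],[1,[0,-0.34,0],[0,0,-0.351]],[1,[0,-0.37,0],[0,0,-0.39]],[1,[0,-0.4,0],[0,0,-0.429]],[1,[0,-0.4175,0],[0,0,-0.469]]]'

```text
t: 7.97
tool_pos: [0.4407, -0.043, 0.3426]
tool_rot: [2.211, -2.231, 0.0]
contact_force: [-0.2, -0.5, -1.6]
opening: 0.0247
grip_force: 90.3
```

Run:
```python
from s import *
from scipy.spatial.transform import Rotation as R
o=ctrl.get_obs();print(o['t'],o['q'].round(3),o['tool_pos'],o['contact_force'],R.from_rotvec(o['tool_rot']).as_matrix().round(3).tolist())
```

```text
7.9667 [-0.265 -0.438  1.856 -0.     1.723  2.885] [ 0.44073    -0.04299629  0.34262624] [-0.22421988 -0.50665437 -1.58221021] [[-0.009, -1.0, -0.0], [-1.0, 0.009, -0.0], [0.0, 0.0, -1.0]]
```

jog_arm --deltas '[[1,[0,0,0],[0.028,0,0]],[1,[0,0,0],[0.056,0,0]],[1,[0,0,0],[0.084,0,0]],[1,[0,0,0],[0.112,0,0]]]'

```text
t: 8.3
tool_pos: [0.441, -0.0421, 0.3434]
tool_rot: [-2.026, 2.029, 0.363]
contact_force: [0.2, -0.6, -1.7]
opening: 0.0246
grip_force: 90.2
```

Run:
```python
from s import *
o=ctrl.get_obs();print(o['t'],o['q'].round(3),o['tool_pos'],o['contact_force'],o['tool_rot'])
```

```text
8.3 [-0.468 -0.386  1.846  0.328  1.832  2.737] [ 0.44096424 -0.04214457  0.34342932] [ 0.21173413 -0.56371335 -1.67854517] [-2.02589228  2.02905997  0.36258351]
```

jog_arm --deltas '[[1,[0,0,0],[0.024,0,0]],[1,[0,0,0],[0.048,0,0]],[1,[0,0,0],[0.072,0,0]],[1,[0,0,0],[0.096,0,0]],[1,[0,0,0],[0.12,0,0]],[1,[0,0,0],[0.144,0,0]],[1,[0,0,-0.05],[0.168,0,0]],[1,[0,0,-0.1],[0.1936,0,0]],[1,[0,0,-0.15],[0.1936,0,0]],[1,[0,0,-0.19],[0.1936,0,0]],[1,[0,0,-0.19],[0.1936,0,0]],[1,[0,0,-0.19],[0.1936,0,0]]]'

```text
t: 9.3
tool_pos: [0.4408, -0.0418, 0.2668]
tool_rot: [-1.642, 1.645, 0.858]
contact_force: [0.5, 0.7, -0.5]
opening: 0.0244
grip_force: 90.3
```

Run:
```python
from s import *
from scipy.spatial.transform import Rotation as R
o=ctrl.get_obs();M=R.from_rotvec(o['tool_rot']).as_matrix();print(o['t'],o['q'].round(3),o['tool_pos'],o['contact_force'],M.round(3).tolist())
G=o['tool_pos']-.0096*M[:,2];tip=G-[0,0,.122];print('tip',tip)
ims=[]
for n in('wrist','side','top'):
    c=ctrl.get_calibration(n);im=shot(n,n+'4.png')
    print(n,proj(c,[tip,tip+[0,0,.048],tip+[0,0,.193],[.4405,-.05,.0979],[.4472,-.1189,.1077]]).round(1).tolist())
w=cv2.imread('pics/wrist4.png');s=cv2.imread('pics/side4.png')[130:250,200:290];t=cv2.imread('pics/top4.png')[170:270,215:290]
o=np.zeros((600,800,3),np.uint8);o[:384,:512]=w;q=cv2.resize(s,None,fx=3.2,fy=3.2,interpolation=cv2.INTER_CUBIC);o[:384,512:800]=q
q=cv2.resize(t[:,:],None,fx=2.1,fy=2.1,interpolation=cv2.INTER_CUBIC);o[386:386+q.shape[0],:q.shape[1]]=q
z=cv2.resize(w[60:167,160:380],None,fx=2,fy=2,interpolation=cv2.INTER_CUBIC);o[386:600,180:620]=z
cv2.imwrite('pics/c7.png',o)
```

```text
9.3 [-0.695 -0.14   1.943  0.748  1.96   2.513] [ 0.44075533 -0.04178602  0.26679704] [ 0.50765433  0.73291861 -0.51003014] [[-0.002, -1.0, -0.001], [-0.573, 0.001, 0.82], [-0.82, 0.002, -0.573]]
tip [ 0.44076059 -0.04965376  0.15029783]
wrist [[256.6, 68.0], [256.8, 130.1], [257.8, 399.2], [256.8, 9.7], [243.3, -104.2]]
side [[235.3, 186.7], [235.0, 174.3], [233.7, 134.0], [235.7, 199.7], [243.3, 208.6]]
top [[250.0, 235.7], [249.9, 234.0], [249.6, 227.4], [250.2, 237.6], [274.4, 242.0]]
```

View pics/c7.png

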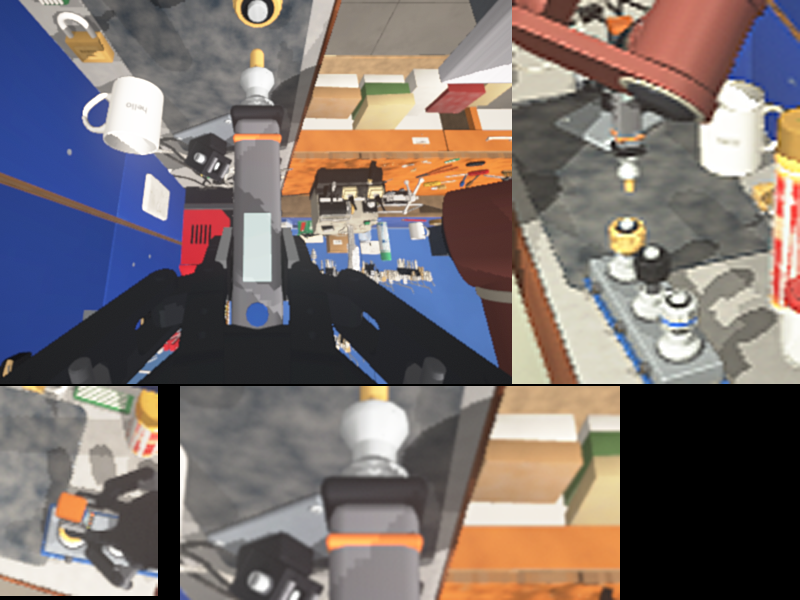

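The wrist view shows the pin end at (257,50), the nose start about y=67 and the flange about y=107-126. The brass contact is at (258,9), as predicted, but the tip is about 18 px off the prediction. The side crop shows the tip at full-picture pixel (236.6,188.8). I'll fit the wand's pose in the hand.

Run:
```python
from s import *
w=cv2.imread('pics/wrist4.png')[:,:,::-1]
print([(r,*w[r,252:260].mean(0).astype(int).tolist()) for r in range(40,150,2)])
s=cv2.imread('pics/side4.png')[:,:,::-1]
for r in range(182,194):print(r,[tuple(int(v) for v in x) for x in s[r,233:241]])
```

```text
[(40, 125, 124, 123), (42, 125, 124, 123), (44, 127, 125, 125), (46, 128, 128, 127), (48, 150, 135, 116), (50, 221, 184, 110), (52, 235, 201, 119), (54, 235, 201, 119), (56, 235, 202, 119), (58, 235, 202, 119), (60, 235, 202, 119), (62, 235, 202, 120), (64, 229, 190, 111), (66, 205, 175, 131), (68, 219, 220, 220), (70, 231, 232, 231), (72, 239, 239, 239), (74, 242, 242, 241), (76, 242, 242, 242), (78, 243, 243, 242), (80, 243, 244, 243), (82, 244, 244, 244), (84, 246, 246, 245), (86, 233, 233, 232), (88, 218, 218, 217), (90, 219, 219, 217), (92, 220, 221, 219), (94, 189, 188, 186), (96, 146, 145, 144), (98, 196, 196, 194), (100, 178, 177, 176), (102, 208, 208, 206), (104, 166, 165, 164), (106, 65, 59, 59), (108, 66, 60, 61), (110, 72, 67, 68), (112, 77, 71, 73), (114, 79, 72, 74), (116, 73, 65, 66), (118, 77, 70, 71), (120, 118, 113, 113), (122, 147, 141, 143), (124, 162, 155, 158), (126, 162, 155, 158), (128, 162, 155, 158), (130, 162, 156, 158), (132, 159, 153, 155), (134, 229, 132, 89), (136, 254, 176, 93), (138, 255, 184, 106), (140, 167, 145, 146), (142, 149, 144, 146), (144, 15
[... 1043 characters left out ...]
[(133, 134, 125), (125, 130, 125), (200, 172, 128), (255, 241, 133), (255, 210, 118), (124, 118, 111), (127, 126, 122), (128, 125, 120)]
190 [(147, 146, 136), (146, 144, 137), (141, 140, 136), (138, 139, 136), (137, 137, 134), (140, 138, 132), (141, 141, 129), (136, 137, 126)]
191 [(138, 137, 128), (138, 137, 127), (134, 135, 127), (140, 141, 133), (143, 142, 135), (144, 144, 136), (143, 142, 133), (139, 138, 129)]
192 [(123, 125, 117), (120, 121, 114), (119, 120, 114), (125, 124, 118), (132, 130, 124), (135, 135, 124), (134, 133, 124), (131, 129, 121)]
193 [(124, 125, 117), (116, 119, 110), (111, 114, 109), (111, 113, 110), (118, 119, 112), (120, 121, 114), (124, 125, 117), (123, 124, 117)]
```

```bash
cat > hand.py <<'E'
from s import *
from scipy.optimize import least_squares
from scipy.spatial.transform import Rotation as R
o=ctrl.get_obs();M=R.from_rotvec(o['tool_rot']).as_matrix();T=o['tool_pos']
w=ctrl.get_calibration('wrist');sd=ctrl.get_calibration('side')
# in-tool wand axis: nominal d_tool = M^T up; near side = -y world
def wand(p,Mx=M,Tx=T):
    s,tg,a=p;up=R.from_rotvec([a,0,0]).apply([0,0,1]);nr=R.from_rotvec([a,0,0]).apply([0,-1,0])
    G=T-s*M[:,2];return G,up,nr
def res(p,full=False):
    G,up,nr=wand(p);f=lambda t,r:G+(t-p[1])*up+r*nr
    a=proj(w,[f(0,.0045),f(.018,.011),f(.048,.0155),f(.056,.0155)])[:,1]-[48.7,66.2,105,119.3]
    b=proj(sd,[f(0,.0045)])[0]-[236.1,189.6]
    return np.r_[a,b[1]*2,p[2]*20,(p[0]-.0096)/.003]
r=least_squares(res,[.0096,.125,0])
G,up,nr=wand(r.x);tip=G-r.x[1]*up
print(r.x,np.degrees(r.x[2]),res(r.x).round(1));print('tip',tip,'up',up,'side col',proj(sd,[tip]))
E
python3 hand.py
```

```text
[ 0.01016002  0.12756732 -0.05723327] -3.2792247214940087 [ 0.2 -0.3  0.8 -0.8 -0.4 -1.1  0.2]
tip [ 0.44148223 -0.05788003  0.14715042] up [0.         0.05720203 0.99836262] side col [[236.23152779 188.75858924]]
```

jog_arm --deltas '[[1,[0,0.005,-0.02],[0,0,0]],[1,[0,0.01,-0.045],[0,0,0]],[1,[0,0.01,-0.07],[0,0,0]],[1,[0,0.01,-0.09],[0,0,0]],[1,[0,0.01,-0.1],[0,0,0]],[1,[0,0.01,-0.1],[0,0,0]],[1,[0,0.01,-0.1],[0,0,0]]]'

```text
t: 10.03
tool_pos: [0.4406, -0.0379, 0.2264]
tool_rot: [-1.641, 1.645, 0.858]
contact_force: [-1.5, -1.5, -1.3]
opening: 0.0246
grip_force: 90.3
```

Run:
```python
from s import *
o=ctrl.get_obs();print(o['t'],o['tool_pos'],o['contact_force'])
w=ctrl.get_calibration('wrist');sd=ctrl.get_calibration('side');p=o['tool_pos']
tip=np.array([.44148,-.05788,.14715])+p-[.44076,-.04179,.2668]
print('tip',tip,'wrist tip/near',proj(w,[tip,tip+[0,-.0045,0],tip+[0,.0045,0]]).round(1).tolist(),'contact ctr, near,far',proj(w,[[.4405,-.05,.0979],[.4405,-.0575,.0979],[.4405,-.0425,.0979]]).round(1).tolist())
im=shot('wrist','wrist5.png');s=shot('side','side5.png')
for r in range(26,60):print(r,' '.join('%3d'%int(x) for x in im[r,244:272].mean(1)), im[r,257])
print('side');
for r in range(194,206):print(r,[tuple(int(v) for v in x) for x in s[r,232:241]])
```

```text
10.0333 [ 0.44064209 -0.03788757  0.22643957] [-1.51946797 -1.54381457 -1.34150871]
tip [ 0.44136209 -0.05397757  0.10678957] wrist tip/near [[255.5, 55.2], [255.5, 49.9], [255.5, 60.2]] contact ctr, near,far [[256.8, 49.1], [256.8, 40.2], [256.8, 57.3]]
26 179 189 196 201 204 207 210 212 212 213 215 217 217 217 218 220 222 223 223 223 224 226 226 225 225 224 220 216 [255 245 153]
27 190 196 200 203 206 208 210 212 212 211 211 211 209 208 210 213 216 219 220 222 225 227 228 229 228 227 225 222 [253 234 139]
28 194 199 203 204 206 206 206 206 205 203 202 202 200 200 200 202 205 207 209 212 216 220 224 225 227 228 228 226 [250 222 128]
29 198 201 203 202 201 200 200 200 199 198 198 198 199 199 199 199 199 199 199 200 202 206 209 213 218 223 227 228 [250 222 126]
30 200 201 201 199 197 198 199 200 201 200 198 196 196 197 197 197 199 201 200 199 198 199 200 202 205 212 220 225 [251 217 124]
31 200 200 199 199 199 199 198 197 199 195 183 169 163 163 166 174 182 193 197 196 198 201 202 201 200 200 207 216 [219 170 101]
32 198 199 200 200 198 193 177 163 152 142 124 105  97  97 100 113 122 
[... 4683 characters left out ...]
8), (167, 172, 169), (82, 87, 92), (39, 35, 38), (219, 172, 100), (255, 249, 136)]
202 [(255, 255, 147), (169, 127, 72), (77, 59, 43), (60, 45, 37), (35, 28, 30), (111, 88, 58), (242, 195, 110), (255, 252, 144), (254, 215, 118)]
203 [(255, 255, 180), (255, 255, 225), (255, 255, 205), (255, 255, 179), (255, 255, 178), (255, 255, 184), (255, 255, 171), (236, 194, 108), (215, 169, 93)]
204 [(232, 191, 104), (249, 221, 120), (246, 212, 115), (255, 230, 131), (250, 219, 121), (238, 198, 112), (248, 227, 133), (255, 253, 157), (229, 180, 100)]
205 [(226, 181, 102), (251, 226, 129), (252, 230, 135), (255, 237, 142), (249, 220, 126), (220, 175, 101), (254, 229, 131), (255, 234, 132), (201, 159, 93)]
```

In the last wrist frame, the contact spans columns 247-267 and rows 39-57, and the pin is centred at column 257.5 with its end at row 48.5. It needs about 3 mm more in +y. Now feel downward.

jog_arm --deltas '[[1,[0,0.0075,0],[0,0,0]],[1,[0,0.0075,-0.004],[0,0,0]],[1,[0,0.0075,-0.008],[0,0,0]],[1,[0,0.0075,-0.012],[0,0,0]],[1,[0,0.0075,-0.012],[0,0,0]],[1,[0,0.0075,-0.012],[0,0,0]]]'

```text
t: 10.63
tool_pos: [0.4407, -0.035, 0.2219]
tool_rot: [-1.642, 1.645, 0.857]
contact_force: [0.7, 0.0, -0.3]
opening: 0.0245
grip_force: 90.3
```

jog_arm --deltas '[[1,[0,0,-0.002],[0,0,0]],[1,[0,0,-0.004],[0,0,0]],[1,[0,0,-0.004],[0,0,0]],[1,[0,0,-0.004],[0,0,0]]]'

```text
t: 10.97
tool_pos: [0.4408, -0.035, 0.2207]
tool_rot: [-1.642, 1.644, 0.856]
contact_force: [-1.3, -0.3, 0.2]
opening: 0.0244
grip_force: 90.4
```

jog_arm --deltas '[[1,[0,0,-0.002],[0,0,0]],[1,[0,0,-0.004],[0,0,0]],[1,[0,0,-0.004],[0,0,0]],[1,[0,0,-0.004],[0,0,0]]]'

```text
t: 11.3
tool_pos: [0.4408, -0.035, 0.2191]
tool_rot: [-1.642, 1.644, 0.856]
contact_force: [-0.5, -0.1, 2.5]
opening: 0.0246
grip_force: 90.5
```

Run:
```python
from s import *
F=[]
for i in range(5):
    im=ctrl.get_image('wrist');F.append(ctrl.get_obs()['contact_force'].round(2).tolist())
print(F)
for r in range(36,72,2):print(r,' '.join('%3d'%int(x) for x in im[r,242:274].mean(1)), im[r,257])
```

```text
[[0.1, -0.21, 1.36], [-0.47, -0.1, 2.77], [-0.27, -0.1, 1.67], [0.35, 0.57, 2.46], [0.54, -0.18, 2.74]]
36 188 196 201 202 199 199 198 198 199 201 200 197 196 195 196 197 198 198 196 197 199 200 199 199 200 201 201 202 207 215 222 225 [254 215 123]
38 197 197 198 200 202 200 194 177 164 147 117  99  96  86  75  73  72  74  78  85  97 117 136 154 177 194 202 202 200 199 201 206 [90 73 56]
40 197 199 195 176 150 116  84  63  55  52  51  52  53  53  53  53  54  53  53  53  51  51  49  52  61  74 102 143 175 193 202 202 [58 52 51]
42 193 167 120  77  54  51  52  54  54  54  55  53  53  53  52  51  52  52  53  53  53  54  54  55  53  53  51  52  67 103 157 193 [56 50 48]
44 120  72  52  53  54  55  55  54  53  53  60  67  87 107 125 131 123 113  97  99  95  73  54  50  52  53  55  54  51  50  62 103 [133 131 130]
46  58  53  56  56  56  56  54  60  89 127 153 173 198 222 234 237 236 234 231 236 239 226 178 119  74  55  52  54  54  55  52  51 [237 237 237]
48  48  50  51  49  49  55  83 124 153 171 196 211 209 209 211 212 213 223 235 241 244 247 246 239 217 145  75  52  54  56  55  53 [226
[... 904 characters left out ...]
55  53  73 118 142 152 162 173 185 196 202 205 206 209 210 208 185 127  76  54  51  53  65  88 129 177 201 [251 224 132]
64 183 195 198 194 180 147 116 100 120 138 148 155 161 166 176 195 204 207 208 208 205 166  94  61  75 102 121 156 181 189 188 181 [249 215 123]
66 110 133 160 184 198 199 198 190 160 133 128 133 139 148 162 178 193 197 201 204 201 183 160 160 171 177 180 181 174 160 142 123 [211 180 144]
68  97  98 100 107 121 143 171 186 182 181 188 202 213 222 227 230 232 232 231 233 231 232 230 221 197 165 135 122 119 117 116 111 [230 231 231]
70 102 106 120 142 160 172 182 189 197 204 213 221 226 230 235 238 239 241 242 243 243 244 245 245 244 240 228 186 143 119 111 105 [239 239 238]
```

jog_arm --deltas '[[1,[0,0,-0.001],[0,0,0]],[1,[0,0,-0.002],[0,0,0]],[1,[0,0,-0.002],[0,0,0]],[1,[0,0,-0.002],[0,0,0]]]'

```text
t: 11.88
tool_pos: [0.4408, -0.035, 0.2181]
tool_rot: [-1.642, 1.645, 0.856]
contact_force: [0.6, -0.6, 3.2]
opening: 0.0246
grip_force: 90.5
```

jog_arm --deltas '[[1,[0,0,-0.001],[0,0,0]],[1,[0,0,-0.002],[0,0,0]],[1,[0,0,-0.0025],[0,0,0]],[1,[0,0,-0.0025],[0,0,0]],[1,[0,0,-0.0025],[0,0,0]]]'

```text
t: 12.3
tool_pos: [0.4408, -0.035, 0.2171]
tool_rot: [-1.642, 1.645, 0.856]
contact_force: [0.2, 0.5, 4.3]
opening: 0.0242
grip_force: 90.5
```

Run:
```python
from s import *
F=[]
for i in range(6):
    im=ctrl.get_image('wrist');F.append(ctrl.get_obs()['contact_force'].round(2).tolist())
print(F,ctrl.get_obs()['tool_pos'])
```

```text
[[-0.27, 0.64, 3.92], [0.07, 0.54, 4.42], [0.32, -0.5, 3.76], [-0.02, -0.68, 4.0], [-0.91, 0.48, 3.57], [0.58, 0.12, 3.46]] [ 0.44079059 -0.0350027   0.21704152]
```

jog_arm --deltas '[[1,[0,0,-0.0015],[0,0,0]],[1,[0,0,-0.0015],[0,0,0]],[1,[0,0,-0.0015],[0,0,0]],[1,[0,0,-0.0015],[0,0,0]],[1,[0,0,-0.0015],[0,0,0]],[1,[0,0,-0.0015],[0,0,0]],[1,[0,0,-0.0015],[0,0,0]],[1,[0,0,-0.0015],[0,0,0]],[1,[0,0,-0.0015],[0,0,0]],[1,[0,0,-0.0015],[0,0,0]],[1,[0,0,-0.0015],[0,0,0]],[1,[0,0,-0.0015],[0,0,0]]]'

```text
t: 13.6
tool_pos: [0.4408, -0.035, 0.2167]
tool_rot: [-1.642, 1.644, 0.856]
contact_force: [-0.4, -0.3, 5.8]
opening: 0.0244
grip_force: 90.7
```

Run:
```python
from s import *
F=[]
for i in range(8):
    im=ctrl.get_image('wrist');F.append(ctrl.get_obs()['contact_force'].round(2).tolist())
print(F,ctrl.get_obs()['tool_pos'])
```

```text
[[-0.07, -1.11, 4.62], [0.08, -0.89, 4.0], [-0.15, -0.23, 5.37], [0.44, -0.19, 5.51], [0.32, -0.18, 5.73], [-0.46, -0.0, 4.81], [0.08, -0.25, 5.99], [-1.1, -1.29, 4.33]] [ 0.44082513 -0.03499795  0.21664797]
```

jog_arm --deltas '[[1,[0,0,0.015],[0,0,0]],[1,[0,0,0.045],[0,0,0]],[1,[0,0,0.085],[0,0,0]],[1,[0,0,0.115],[0,0,0]],[1,[0.004,-0.04,0.115],[0,0,0]],[1,[0.01,-0.1,0.115],[0,0,0]],[1,[0.017,-0.16,0.115],[0,0,0]],[1,[0.023,-0.22,0.115],[0,0,0]],[1,[0.029,-0.28,0.115],[0,0,0]],[1,[0.034,-0.33,0.115],[0,0,0]],[1,[0.036,-0.3475,0.115],[0,0,0]],[1,[0.036,-0.3475,0.115],[0,0,0]]]'

```text
t: 15.0
tool_pos: [0.4554, -0.1759, 0.2623]
tool_rot: [-1.64, 1.647, 0.855]
contact_force: [1.1, -0.6, -1.5]
opening: 0.0246
grip_force: 90.3
```

jog_arm --deltas '[[1,[0,0,-0.02],[0,0,0]],[1,[0,0,-0.045],[0,0,0]],[1,[0,0,-0.06],[0,0,0]],[1,[0,0,-0.065],[0,0,0]],[1,[0,0,-0.065],[0,0,0]],[1,[0,0,-0.065],[0,0,0]]]'

```text
t: 15.5
tool_pos: [0.455, -0.1734, 0.2362]
tool_rot: [-1.642, 1.644, 0.857]
contact_force: [0.3, 0.8, -1.0]
opening: 0.0245
grip_force: 90.3
```

Run:
```python
from s import *
o=ctrl.get_obs();print(o['t'],o['q'].round(3),o['tool_pos'],o['contact_force'])
w=ctrl.get_calibration('wrist')
print(proj(w,[[.4549,-.1879,.1012],[.4549,-.1954,.1012],[.4549,-.1804,.1012]]).round(1).tolist())
im=shot('wrist','wrist6.png')
for r in range(20,64,2):print(r,' '.join('%3d'%int(x) for x in im[r,240:276].mean(1)), im[r,257])
```

```text
15.5 [-0.846  0.108  1.752  0.643  2.01   2.35 ] [ 0.45502923 -0.17341093  0.23622415] [ 0.25631294  0.84807868 -1.0416242 ]
[[256.8, 38.8], [256.8, 29.5], [256.8, 47.4]]
20 220 224 226 225 226 227 228 223 196 162 125 102  82  65  56  52  47  45  46  45  47  51  59  64  87 118 135 161 194 221 229 229 228 229 233 242 [45 44 47]
22 227 227 227 229 224 191 137  89  61  47  44  46  47  47  49  48  48  48  48  48  48  48  47  47  45  45  42  46  64 104 154 194 225 230 227 226 [48 48 50]
24 229 230 225 184 123  72  48  47  49  50  49  49  49  48  46  44  44  44  44  43  43  44  46  47  48  49  49  48  46  44  46  71 128 188 225 228 [44 44 45]
26 230 207 147  83  50  47  50  50  51  49  47  48  58  78  96 121 160 176 169 162 148 131 120  99  66  46  45  48  48  49  47  44  48  92 165 219 [177 176 176]
28 207 139  69  46  50  51  51  51  48  54  87 126 154 176 190 200 210 218 223 226 230 235 239 233 197 145  95  58  46  49  50  50  47  44  83 164 [219 219 217]
30 142  74  48  49  52  51  49  47  72 115 145 161 170 181 196 210 222 227 228 228 231 234 237 239 238 239 225 165  93  51  48  50  5
[... 1903 characters left out ...]
38 239 236 226 221 224 229 232 233 231 230 [250 225 134]
56 113 113 114 113 113 114 126 138 143 144 141 144 152 163 173 187 197 203 206 208 210 211 210 216 226 231 231 229 215 205 208 212 219 227 232 232 [250 225 134]
58 114 114 114 114 113 113 114 123 134 138 138 144 152 163 175 186 196 203 206 208 210 212 209 181 134 113 113 122 134 144 166 191 205 210 218 224 [250 225 135]
60 114 114 114 114 113 113 113 118 120 121 131 144 153 164 174 186 197 203 206 208 210 213 209 179 122  97  98  99 103 104 108 124 164 198 210 211 [250 225 135]
62 114 118 122 121 121 125 144 162 166 153 143 145 152 164 175 186 197 203 206 208 210 213 209 179 120  94  98 101 105 106 107 105 119 164 199 208 [250 225 135]
```

jog_arm --deltas '[[1,[0,0,-0.006],[0,0,0]],[1,[0,0,-0.012],[0,0,0]],[1,[0,0,-0.0175],[0,0,0]],[1,[0,0,-0.0175],[0,0,0]],[1,[0,0,-0.0175],[0,0,0]]]'

```text
t: 15.97
tool_pos: [0.4551, -0.174, 0.2292]
tool_rot: [-1.642, 1.645, 0.857]
contact_force: [0.6, 0.2, -1.9]
opening: 0.0245
grip_force: 90.3
```

jog_arm --deltas '[[1,[0,0,-0.002],[0,0,0]],[1,[0,0,-0.004],[0,0,0]],[1,[0,0,-0.004],[0,0,0]],[1,[0,0,-0.004],[0,0,0]]]'

```text
t: 16.3
tool_pos: [0.4551, -0.174, 0.2278]
tool_rot: [-1.642, 1.645, 0.857]
contact_force: [-0.0, 0.1, -1.5]
opening: 0.0244
grip_force: 90.3
```

jog_arm --deltas '[[1,[0,0,-0.002],[0,0,0]],[1,[0,0,-0.004],[0,0,0]],[1,[0,0,-0.004],[0,0,0]],[1,[0,0,-0.004],[0,0,0]]]'

```text
t: 16.63
tool_pos: [0.4551, -0.174, 0.2261]
tool_rot: [-1.642, 1.645, 0.857]
contact_force: [0.7, -0.9, -1.7]
opening: 0.0243
grip_force: 90.3
```

Run:
```python
from s import *
F=[]
for i in range(4):
    im=ctrl.get_image('wrist');F.append(ctrl.get_obs()['contact_force'].round(2).tolist())
print(F,ctrl.get_obs()['tool_pos'])
for r in range(30,68,2):print(r,' '.join('%3d'%int(x) for x in im[r,242:274].mean(1)), im[r,257])
```

```text
[[-0.27, 0.0, -1.81], [0.28, 0.65, -1.44], [-0.02, -0.51, -0.51], [0.83, -0.22, -1.57]] [ 0.4551644  -0.17398933  0.22619196]
30 211 221 227 230 230 229 228 228 227 227 227 225 226 227 227 227 229 230 231 231 230 230 229 231 231 230 228 228 234 244 251 253 [228 228 227]
32 225 227 226 227 229 231 230 223 195 169 152 123 107 102  93  87  86  86  88  91 105 123 136 163 197 221 229 231 229 228 230 235 [87 87 87]
34 227 227 229 225 196 163 126  89  64  52  48  48  50  50  50  50  51  50  50  50  49  47  47  51  60  76 107 151 192 223 232 230 [50 49 52]
36 227 208 174 122  74  52  49  50  53  54  53  52  53  52  51  52  51  50  52  50  52  52  54  53  51  50  47  48  67 106 162 214 [52 51 53]
38 176 106  61  51  52  52  55  54  53  52  50  53  60  74  89 104 109 107 103  95  86  68  53  49  51  53  53  52  51  48  54  99 [105 104 104]
40  86  54  51  55  56  54  54  53  66 101 137 156 169 184 201 213 221 227 231 231 231 216 173 118  74  54  50  51  54  53  51  48 [214 214 212]
42  53  53  55  56  56  52  60  91 129 157 171 182 193 205 215 221 223 225 228 232 237 240 239 235 219 173 105  5
[... 1071 characters left out ...]
15  89  81 116 144 153 164 175 186 197 203 206 208 209 211 210 204 179 144 103  78  98 143 190 220 231 233 [250 225 134]
60 126 160 196 221 232 234 224 189 155 145 152 163 175 187 197 203 206 208 210 212 208 181 139 129 156 187 225 234 233 231 227 227 [250 225 134]
62 111 106 109 131 162 182 186 176 154 145 153 164 175 187 197 203 206 208 210 211 210 208 207 212 226 222 222 226 225 223 226 229 [251 225 135]
64 114 113 113 115 127 139 141 136 136 145 154 163 174 184 194 203 207 208 210 211 210 209 207 206 211 212 210 212 219 223 229 233 [252 225 133]
66 114 114 114 113 116 126 132 130 129 133 141 147 151 161 175 190 202 204 206 209 205 191 166 155 156 162 176 186 197 205 210 216 [223 194 154]
```

jog_arm --deltas '[[1,[0,0,-0.002],[0,0,0]],[1,[0,0,-0.004],[0,0,0]],[1,[0,0,-0.004],[0,0,0]],[1,[0,0,-0.004],[0,0,0]]]'

```text
t: 17.17
tool_pos: [0.4551, -0.174, 0.2245]
tool_rot: [-1.642, 1.645, 0.857]
contact_force: [0.1, -0.0, -1.3]
opening: 0.0245
grip_force: 90.3
```

jog_arm --deltas '[[1,[0,0,-0.002],[0,0,0]],[1,[0,0,-0.004],[0,0,0]],[1,[0,0,-0.004],[0,0,0]],[1,[0,0,-0.004],[0,0,0]]]'

```text
t: 17.5
tool_pos: [0.4552, -0.174, 0.2233]
tool_rot: [-1.642, 1.644, 0.856]
contact_force: [-0.7, -0.3, 1.3]
opening: 0.0247
grip_force: 90.4
```

jog_arm --deltas '[[1,[0,0,-0.002],[0,0,0]],[1,[0,0,-0.0035],[0,0,0]],[1,[0,0,-0.0035],[0,0,0]],[1,[0,0,-0.0035],[0,0,0]]]'

```text
t: 17.83
tool_pos: [0.4552, -0.174, 0.2218]
tool_rot: [-1.642, 1.645, 0.856]
contact_force: [-0.6, -0.4, 1.3]
opening: 0.0244
grip_force: 90.5
```

Run:
```python
from s import *
F=[]
for i in range(5):
    im=ctrl.get_image('wrist');F.append(ctrl.get_obs()['contact_force'].round(2).tolist())
print(F,np.mean(F,0),ctrl.get_obs()['tool_pos'])
for r in range(40,68,3):print(r,' '.join('%3d'%int(x) for x in im[r,242:274].mean(1)), im[r,257])
```

```text
[[-0.18, 0.25, 2.28], [-0.11, 1.44, 1.71], [-0.34, -0.31, 2.44], [-0.33, -0.21, 1.23], [-0.08, 0.1, 2.29]] [-0.208  0.254  1.99 ] [ 0.45520205 -0.17398824  0.22170832]
40 228 228 225 195 163 126  90  65  53  51  51  53  54  53  54  55  55  54  54  54  53  53  52  51  49  51  64  96 143 183 219 231 [55 55 57]
43 196 139  85  57  53  54  57  56  55  55  54  52  53  62  72  89  91  85  75  62  58  53  50  53  55  56  55  56  51  50  65 110 [89 89 89]
46  72  52  54  53  51  52  51  51  70 109 143 167 189 211 232 241 240 239 240 241 244 246 232 176 116  75  55  54  56  57  56  53 [240 242 241]
49  48  50  50  49  47  60 101 139 162 165 157 150 146 156 172 180 183 193 210 225 232 236 241 245 248 243 183  98  56  55  58  57 [227 188 126]
52  50  52  51  50  48  79 138 156 154 147 149 162 174 185 196 203 206 208 208 207 210 224 229 230 235 241 239 180  98  58  57  58 [251 225 133]
55  49  51  52  51  54  85 132 151 146 144 151 162 174 186 196 202 205 207 209 210 209 207 204 211 227 234 221 149  76  56  57  59 [250 224 133]
58  76  51  50  52  52  53  76 117 136 144 153 162 174 185 196 202 206 208 209 210 209 207 205 210 224 209 147  80  57  57  57  55 [250 224 134]
61 173 184 154 101  65  54  53  76 120 143 153 163 175 186 196 202 206 208 209 211 211 204 170 122  79  57  55  54  56  80 138 197 [250 224 134]
64 171 216 233 233 228 208 178 142 133 142 152 161 172 184 194 202 206 207 206 207 205 167  99  71  91 115 134 171 199 213 220 222 [251 225 132]
67 112 111 113 127 156 179 191 198 177 161 166 177 185 197 208 212 212 212 216 218 212 210 208 207 208 207 206 213 221 223 228 232 [216 212 208]
```

jog_arm --deltas '[[1,[0,0,-0.002],[0,0,0]],[1,[0,0,-0.004],[0,0,0]],[1,[0,0,-0.005],[0,0,0]],[1,[0,0,-0.005],[0,0,0]],[1,[0,0,-0.005],[0,0,0]]]'

```text
t: 18.5
tool_pos: [0.4552, -0.174, 0.2198]
tool_rot: [-1.642, 1.645, 0.856]
contact_force: [-1.4, 0.0, 3.8]
opening: 0.0245
grip_force: 90.6
```

Run:
```python
from s import *
F=[]
for i in range(5):
    im=ctrl.get_image('wrist');F.append(ctrl.get_obs()['contact_force'][2].round(2))
print(F,np.mean(F,0),ctrl.get_obs()['tool_pos'])
```

```text
[np.float64(3.71), np.float64(4.11), np.float64(3.67), np.float64(4.07), np.float64(3.84)] 3.88 [ 0.45520693 -0.17400273  0.21969869]
```

jog_arm --deltas '[[1,[0,0,-0.001],[0,0,0]],[1,[0,0,-0.002],[0,0,0]],[1,[0,0,-0.002],[0,0,0]],[1,[0,0,-0.002],[0,0,0]],[1,[0,0,-0.002],[0,0,0]],[1,[0,0,-0.002],[0,0,0]],[1,[0,0,-0.002],[0,0,0]],[1,[0,0,-0.002],[0,0,0]],[1,[0,0,-0.002],[0,0,0]],[1,[0,0,-0.002],[0,0,0]],[1,[0,0,-0.002],[0,0,0]],[1,[0,0,-0.002],[0,0,0]]]'

```text
t: 19.75
tool_pos: [0.4552, -0.174, 0.2194]
tool_rot: [-1.642, 1.644, 0.856]
contact_force: [-1.0, 1.2, 6.1]
opening: 0.0245
grip_force: 90.9
```

Run:
```python
from s import *
F=[]
for i in range(8):
    im=ctrl.get_image('wrist');F.append(ctrl.get_obs()['contact_force'][2].round(2))
o=ctrl.get_obs();print(np.mean(F,0),o['tool_pos'],o['t'])
```

```text
5.92125 [ 0.45522139 -0.17401467  0.21938823] 20.15
```

jog_arm --deltas '[[1,[0,0,0.012],[0,0,0]],[1,[0,0,0.05],[0,0,0]],[1,[0,0,0.11],[0,0,0]],[1,[0,0,0.18],[0,0,0]],[1,[0,0,0.25],[0,0,0]],[1,[0,0,0.3],[0,0,0]],[1,[0,0,0.3],[-0.028,0,0]],[1,[0,0,0.3],[-0.056,0,0]],[1,[0,0,0.3],[-0.084,0,0]],[1,[0,0,0.3],[-0.112,0,0]],[1,[0,0,0.3],[-0.14,0,0]],[1,[0,0,0.3],[-0.168,0,0]]]'

```text
t: 21.15
tool_pos: [0.455, -0.1743, 0.3393]
tool_rot: [-1.983, 1.988, 0.43]
contact_force: [1.1, -0.3, -1.5]
opening: 0.0246
grip_force: 90.3
```

jog_arm --deltas '[[1,[0,0.04,0],[-0.028,0,0]],[1,[0,0.09,0],[-0.056,0,0]],[1,[0,0.14,0],[-0.084,0,0]],[1,[0,0.19,0],[-0.112,0,0]],[1,[0,0.24,0],[-0.1376,0,0]],[1,[0,0.29,0],[-0.1376,0,0]],[1,[0,0.34,0],[-0.1376,0,0]],[1,[0,0.36,0],[-0.1376,0,0]]]'

```text
t: 21.82
tool_pos: [0.4546, -0.0276, 0.339]
tool_rot: [-2.222, 2.22, -0.0]
contact_force: [0.2, -0.5, -1.7]
opening: 0.0246
grip_force: 90.3
```

jog_arm --deltas '[[1,[0,0.04,0],[0,0,0.033]],[1,[0,0.08,0],[0,0,0.066]],[1,[0,0.12,0],[0,0,0.1]],[1,[0,0.16,0],[0,0,0.133]],[1,[0.01,0.2,0],[0,0,0.166]],[1,[0.01,0.24,0],[0,0,0.2]],[1,[0.02,0.28,0],[0,0,0.233]],[1,[0.02,0.31,0],[0,0,0.266]],[1,[0.03,0.34,0],[0,0,0.3]],[1,[0.03,0.3575,0],[0,0,0.333]],[1,[0.03,0.3575,0],[0,0,0.333]]]'

```text
t: 22.73
tool_pos: [0.4671, 0.1135, 0.3385]
tool_rot: [3.034, -0.814, -0.001]
contact_force: [-0.4, -0.2, -1.6]
opening: 0.0246
grip_force: 90.3
```

Run:
```python
from s import *
from scipy.spatial.transform import Rotation as R
o=ctrl.get_obs();print(o['t'],o['q'].round(3),o['tool_pos'],o['contact_force'],o['opening'],R.from_rotvec(o['tool_rot']).as_matrix().round(3).tolist())
```

```text
22.7333 [ 0.083 -0.339  1.79   0.     1.691  2.178] [0.46710772 0.1134973  0.33847726] [-0.36990841 -0.2129881  -1.5881088 ] 0.024589696954577463 [[0.866, -0.501, -0.001], [-0.501, -0.866, -0.0], [-0.001, 0.0, -1.0]]
```

jog_arm --deltas '[[1,[0,0,-0.04],[-0.016,-0.028,0]],[1,[0,0,-0.1],[-0.032,-0.056,0]],[1,[0,0,-0.17],[-0.048,-0.084,0]],[1,[0,0,-0.24],[-0.064,-0.112,0]],[1,[0,0,-0.31],[-0.08,-0.14,0]],[1,[0,0,-0.38],[-0.0889,-0.154,0]],[1,[0,0,-0.45],[-0.0889,-0.154,0]],[1,[0,0,-0.52],[-0.0889,-0.154,0]],[1,[0,0,-0.59],[-0.0889,-0.154,0]],[1,[0,0,-0.65],[-0.0889,-0.154,0]],[1,[0,0,-0.69],[-0.0889,-0.154,0]],[1,[0,0,-0.7],[-0.0889,-0.154,0]]]'

```text
t: 23.73
tool_pos: [0.4644, 0.1113, 0.0546]
tool_rot: [2.789, -0.756, 0.791]
contact_force: [-0.3, 0.6, -1.9]
opening: 0.0244
grip_force: 90.3
```

Run:
```python
from s import *
from scipy.spatial.transform import Rotation as R
o=ctrl.get_obs();M=R.from_rotvec(o['tool_rot']).as_matrix();T=o['tool_pos'];print(o['t'],o['q'].round(3),T,o['contact_force'],M[:,2].round(3))
G=T-.010*M[:,2];d=np.array([-.866,.5,0])
s=ctrl.get_calibration('side');t=ctrl.get_calibration('top')
for e in(-3,0,3):
    dd=d*np.cos(np.radians(e))+[0,0,np.sin(np.radians(e))];tip=G-.1285*dd;end=G+.0645*dd
    print(e,tip.round(3),end.round(3),'side',proj(s,[tip,end]).round(1).tolist(),'top',proj(t,[tip,end]).round(1).tolist())
a=shot('side','side7.png');b=shot('top','top7.png')
def hsv(im,lo,hi):return cv2.inRange(cv2.cvtColor(im,cv2.COLOR_RGB2HSV),lo,hi)
for n,im in(('side',a),('top',b)):
    m=hsv(im,(8,110,120),(28,255,255));k,l,st,c=cv2.connectedComponentsWithStats(m)
    print(n,[(st[i].tolist(),c[i].round(1).tolist()) for i in range(1,k) if 3<st[i][4]<200])
```

```text
23.7333 [ 0.31  -0.306  2.328 -0.57   0.816  2.743] [0.4644009  0.11130961 0.05459295] [-0.31410606  0.56955435 -1.87518217] [ 0.452 -0.268 -0.851]
-3 [0.571 0.05  0.07 ] [0.404 0.146 0.06 ] side [[263.0, 184.7], [212.6, 180.9]] top [[230.8, 187.2], [183.2, 231.6]]
0 [0.571 0.05  0.063] [0.404 0.146 0.063] side [[263.0, 186.3], [212.6, 180.2]] top [[231.0, 187.6], [182.9, 231.5]]
3 [0.571 0.05  0.056] [0.404 0.146 0.066] side [[263.0, 187.8], [212.5, 179.4]] top [[231.0, 188.2], [182.7, 231.3]]
side [([192, 0, 7, 28, 85], [195.2, 11.3]), ([227, 15, 4, 4, 4], [228.5, 16.5]), ([194, 19, 2, 4, 5], [194.4, 20.8]), ([234, 21, 5, 4, 5], [236.0, 22.8]), ([162, 25, 4, 9, 14], [163.4, 28.1]), ([194, 24, 7, 27, 95], [196.8, 39.3]), ([169, 27, 1, 5, 5], [169.0, 29.0]), ([70, 28, 3, 2, 4], [71.0, 28.5]), ([147, 28, 4, 4, 13], [148.2, 29.6]), ([64, 31, 6, 5, 17], [66.6, 32.9]), ([27, 33, 6, 5, 19], [29.6, 35.3]), ([66, 37, 3, 4, 5], [66.8, 38.4]), ([254, 38, 8, 7, 10], [257.8, 41.4]), ([52, 40, 2, 4, 5], [52.8, 41.6]), ([267, 49, 7, 6, 9], [270.3, 52.0]), ([67, 55, 11, 6, 37], [73.5, 57.3]), ([89
[... 1737 characters left out ...]
 2, 4], [143.0, 165.8]), ([228, 187, 4, 5, 13], [229.4, 189.2]), ([211, 198, 8, 9, 17], [214.4, 201.8]), ([283, 202, 4, 1, 4], [284.5, 202.0]), ([343, 207, 1, 5, 5], [343.0, 209.0]), ([69, 216, 19, 7, 22], [78.7, 219.0]), ([92, 223, 15, 5, 16], [98.9, 225.1]), ([348, 227, 3, 2, 4], [349.0, 227.5]), ([116, 230, 4, 3, 6], [117.8, 231.2]), ([243, 232, 12, 12, 57], [248.6, 237.1]), ([359, 233, 4, 1, 4], [360.5, 233.0]), ([204, 257, 68, 21, 88], [235.6, 266.8]), ([359, 262, 9, 6, 34], [363.2, 264.6]), ([369, 264, 13, 7, 47], [375.0, 267.4]), ([273, 278, 117, 37, 158], [332.3, 296.2]), ([42, 290, 2, 4, 5], [42.4, 291.4]), ([40, 295, 2, 4, 5], [40.4, 296.4]), ([5, 300, 35, 84, 132], [21.4, 343.3])]
```

jog_arm --deltas '[[1,[0,0,-0.025],[0,0,0]],[1,[0,0,-0.05],[0,0,0]],[1,[0,0,-0.07],[0,0,0]],[1,[0,0,-0.085],[0,0,0]],[1,[0,0,-0.092],[0,0,0]],[1,[0,0,-0.092],[0,0,0]],[1,[0,0,-0.092],[0,0,0]]]'

```text
t: 24.42
tool_pos: [0.4671, 0.113, 0.0218]
tool_rot: [2.791, -0.752, 0.801]
contact_force: [-0.1, -0.2, -1.6]
opening: 0.0242
grip_force: 90.3
```

Run:
```python
from s import *
F=[];W=[]
for i in range(5):
    im=ctrl.get_image('wrist');o=ctrl.get_obs();F.append(o['contact_force']);W.append(o['wrist_torque'])
print(np.mean(F,0),np.mean(W,0),o['tool_pos'],o['t'])
```

```text
[ 0.21343091 -0.17202914 -1.2250728 ] [ 0.19327125  0.34186944 -0.00374364] [0.46753621 0.11317374 0.02252182] 24.6667
```

jog_arm --deltas '[[1,[0,0,-0.003],[0,0,0]],[1,[0,0,-0.005],[0,0,0]],[1,[0,0,-0.005],[0,0,0]],[1,[0,0,-0.005],[0,0,0]]]'

```text
t: 25.0
tool_pos: [0.4671, 0.113, 0.0199]
tool_rot: [2.791, -0.752, 0.801]
contact_force: [-0.1, -0.5, -1.5]
opening: 0.0243
grip_force: 90.3
```

jog_arm --deltas '[[1,[0,0,-0.002],[0,0,0]],[1,[0,0,-0.004],[0,0,0]],[1,[0,0,-0.004],[0,0,0]],[1,[0,0,-0.004],[0,0,0]]]'

```text
t: 25.33
tool_pos: [0.4671, 0.113, 0.0182]
tool_rot: [2.791, -0.752, 0.801]
contact_force: [0.4, -0.0, -1.2]
opening: 0.0244
grip_force: 90.3
```

jog_arm --deltas '[[1,[0,0,-0.002],[0,0,0]],[1,[0,0,-0.004],[0,0,0]],[1,[0,0,-0.005],[0,0,0]],[1,[0,0,-0.005],[0,0,0]]]'

```text
t: 25.67
tool_pos: [0.467, 0.113, 0.0162]
tool_rot: [2.791, -0.752, 0.801]
contact_force: [-0.3, 0.0, -1.3]
opening: 0.0247
grip_force: 90.3
```

jog_arm --deltas '[[1,[0,0,-0.002],[0,0,0]],[1,[0,0,-0.004],[0,0,0]],[1,[0,0,-0.004],[0,0,0]],[1,[0,0,-0.004],[0,0,0]]]'

```text
t: 26.0
tool_pos: [0.467, 0.113, 0.0146]
tool_rot: [2.791, -0.752, 0.801]
contact_force: [0.1, -0.4, -2.4]
opening: 0.0246
grip_force: 90.3
```

Run:
```python
from s import *
F=[];W=[]
for i in range(5):
    im=ctrl.get_image('wrist');o=ctrl.get_obs();F.append(o['contact_force']);W.append(o['wrist_torque'])
print(np.mean(F,0),np.mean(W,0),o['tool_pos'],o['t'])
```

```text
[ 0.06293739 -0.18270623 -1.49900037] [0.19177952 0.35267063 0.0147334 ] [0.46719325 0.11305894 0.01483759] 26.25
```

jog_arm --deltas '[[1,[0,0,-0.002],[0,0,0]],[1,[0,0,-0.003],[0,0,0]],[1,[0,0,-0.003],[0,0,0]],[1,[0,0,-0.003],[0,0,0]]]'

```text
t: 26.58
tool_pos: [0.4671, 0.113, 0.0135]
tool_rot: [2.791, -0.752, 0.801]
contact_force: [-0.6, 0.6, -1.2]
opening: 0.0244
grip_force: 90.3
```

jog_arm --deltas '[[1,[0,0,-0.002],[0,0,0]],[1,[0,0,-0.003],[0,0,0]],[1,[0,0,-0.003],[0,0,0]],[1,[0,0,-0.003],[0,0,0]]]'

```text
t: 26.92
tool_pos: [0.4671, 0.113, 0.0123]
tool_rot: [2.791, -0.752, 0.801]
contact_force: [0.1, 0.2, -2.1]
opening: 0.0244
grip_force: 90.3
```

Run:
```python
from s import *
F=[];W=[]
for i in range(5):
    im=ctrl.get_image('wrist');o=ctrl.get_obs();F.append(o['contact_force']);W.append(o['wrist_torque'])
print(np.mean(F,0),np.mean(W,0),o['tool_pos'],o['t'])
```

```text
[-4.33760774e-05 -1.20461945e-01 -1.22456049e+00] [ 0.21714674  0.34377276 -0.0155471 ] [0.46717701 0.11302062 0.01241018] 27.1667
```

jog_arm --deltas '[[1,[0,0,-0.0015],[0,0,0]],[1,[0,0,-0.003],[0,0,0]],[1,[0,0,-0.003],[0,0,0]],[1,[0,0,-0.003],[0,0,0]]]'

```text
t: 27.5
tool_pos: [0.4673, 0.113, 0.0114]
tool_rot: [2.791, -0.752, 0.801]
contact_force: [-0.2, -0.2, 1.0]
opening: 0.0246
grip_force: 90.7
```

```bash
cat > f.py <<'E'
from s import *
F=[];W=[]
for i in range(4):
    im=ctrl.get_image('wrist');o=ctrl.get_obs();F.append(o['contact_force']);W.append(o['wrist_torque'])
print(np.mean(F,0).round(2),np.mean(W,0).round(3),o['tool_pos'].round(4),o['t'])
E
python3 f.py
```

```text
[-0.77 -0.52  1.13] [ 0.135  0.44  -0.035] [0.4673 0.113  0.0114] 27.7
```

jog_arm --deltas '[[1,[0,0,-0.001],[0,0,0]],[1,[0,0,-0.002],[0,0,0]],[1,[0,0,-0.002],[0,0,0]],[1,[0,0,-0.002],[0,0,0]]]'

```text
t: 28.03
tool_pos: [0.4676, 0.1131, 0.0112]
tool_rot: [2.79, -0.752, 0.802]
contact_force: [-5.1, 0.0, 7.3]
opening: 0.0246
grip_force: 92.1
```

```bash
python3 f.py
```

```text
[-4.82 -0.19  7.28] [-0.008  0.774 -0.126] [0.4676 0.113  0.0112] 28.2333
```

jog_arm --deltas '[[1,[0,0,0.002],[0,0,0]],[1,[0,0,0.003],[0.0028,0.0048,0]],[1,[0,0,0.003],[0.0056,0.0096,0]],[1,[0,0,0.003],[0.0056,0.0096,0]],[1,[0,0,0.003],[0.0056,0.0096,0]]]'

```text
t: 28.65
tool_pos: [0.4684, 0.1132, 0.0127]
tool_rot: [2.812, -0.757, 0.759]
contact_force: [0.4, -0.7, 3.3]
opening: 0.0249
grip_force: 90.6
```

```bash
python3 f.py
```

```text
[ 1.84 -0.7   3.12] [-0.332 -0.597  0.048] [0.4683 0.1132 0.0126] 28.85
```

jog_arm --deltas '[[1,[0,0,-0.001],[0,0,0]],[1,[0,0,-0.002],[0,0,0]],[1,[0,0,-0.002],[0,0,0]],[1,[0,0,-0.002],[0,0,0]]]'

```text
t: 29.18
tool_pos: [0.4683, 0.1134, 0.0121]
tool_rot: [2.812, -0.757, 0.758]
contact_force: [-1.6, -0.4, 8.1]
opening: 0.0246
grip_force: 91.6
```

```bash
python3 f.py
```

```text
[-1.21  0.03  8.31] [-0.626 -0.746 -0.084] [0.4683 0.1133 0.0121] 29.3833
```

jog_arm --deltas '[[1,[0,0,0.002],[0,0,0]],[1,[0,0,0.002],[0,0,0]],[-0.3,[0,0,0.002],[0,0,0]],[-0.3,[0,0,0.002],[0,0,0]],[-0.6,[0,0,0.002],[0,0,0]],[-0.6,[0,0,0.002],[0,0,0]],[-0.6,[0,0,0.002],[0,0,0]],[-0.6,[0,0,0.002],[0,0,0]],[-0.6,[0,0,0.002],[0,0,0]],[-0.6,[0,0,0.002],[0,0,0]]]' --squeeze 20

```text
t: 30.22
tool_pos: [0.4671, 0.113, 0.0115]
tool_rot: [2.812, -0.758, 0.754]
contact_force: [0.1, 0.5, 0.1]
opening: 0.0682
grip_force: 0.0
```

```bash
python3 f.py; python3 -c "
from s import *
o=ctrl.get_obs();print(o['opening'],o['grip_force'],o['q'].round(3))"
```

```text
[-0.18  0.52  0.2 ] [0.099 0.192 0.005] [0.4672 0.113  0.0116] 30.4167
0.06884842351602932 0.0 [ 0.295 -0.198  2.323 -0.581  0.728  2.776]
```

jog_arm --deltas '[[-0.6,[-0.01,0.006,0.02],[0,0,0]],[-0.6,[-0.02,0.012,0.05],[0,0,0]],[-0.6,[-0.03,0.017,0.09],[0,0,0]],[-0.6,[-0.03,0.017,0.15],[0,0,0]],[-0.6,[-0.03,0.017,0.23],[0,0,0]],[-0.6,[-0.03,0.017,0.32],[0,0,0]],[-0.6,[-0.03,0.017,0.41],[0,0,0]],[-0.6,[-0.03,0.017,0.5],[0,0,0]],[-0.6,[-0.03,0.017,0.57],[0,0,0]],[-0.6,[-0.03,0.017,0.6],[0,0,0]],[-0.6,[-0.03,0.017,0.6],[0,0,0]],[-0.6,[-0.03,0.017,0.6],[0,0,0]]]'

```text
t: 31.42
tool_pos: [0.4549, 0.1198, 0.2506]
tool_rot: [2.812, -0.758, 0.753]
contact_force: [-0.8, -0.4, -0.2]
opening: 0.0684
grip_force: 0.0
```

Run:
```python
from s import *
o=ctrl.get_obs();print(o['t'],o['tool_pos'],o['contact_force'])
G=np.array([.4671,.113,.0116])+[-.0043,.0025,.0085];d=np.array([-.866,.5,0])
P=[G-.1285*d,G-.0605*d,G+.0615*d]
for n in('wrist','top','side'):
    c=ctrl.get_calibration(n);im=shot(n,n+'9.png');print(n,'tip/band/cap pred',proj(c,P).round(1).tolist())
    m=cv2.inRange(cv2.cvtColor(im,cv2.COLOR_RGB2HSV),(8,120,130),(26,255,255));k,l,st,ce=cv2.connectedComponentsWithStats(m)
    pr=proj(c,P)
    print([(st[i].tolist(),ce[i].round(1).tolist()) for i in range(1,k) if st[i][4]>4 and np.min(np.linalg.norm(pr-ce[i],axis=1))<12])
# other objects unmoved: compare top image to start around padlock, hex keys, calculator
a=cv2.imread('pics/top0.png').astype(int);b=cv2.imread('pics/top9.png').astype(int)
for n,(x0,x1,y0,y1) in dict(padlock=(225,250,155,176),hex=(250,278,164,184),calc=(340,386,255,290)).items():print(n,np.abs(a-b)[y0:y1,x0:x1].mean().round(2))
```

```text
31.4167 [0.45488782 0.11979687 0.25061283] [-0.75594629 -0.4394477  -0.24494354]
wrist tip/band/cap pred [[256.3, 152.0], [256.4, 195.7], [256.5, 282.5]]
[([254, 152, 6, 9, 44], [256.4, 156.1]), ([247, 192, 20, 4, 59], [256.0, 193.0]), ([247, 276, 21, 7, 120], [256.8, 279.3])]
top tip/band/cap pred [[231.5, 189.7], [215.5, 204.3], [186.1, 231.2]]
[([228, 190, 5, 4, 8], [229.9, 191.1]), ([216, 204, 4, 4, 5], [217.6, 205.8])]
side tip/band/cap pred [[263.5, 195.5], [245.8, 193.3], [214.6, 189.4]]
[([214, 185, 4, 10, 22], [215.5, 189.7]), ([245, 193, 2, 6, 7], [245.9, 195.9]), ([262, 194, 3, 3, 5], [262.8, 195.0])]
padlock 0.46
hex 0.58
calc 0.43
```

```bash
python3 -c "
from station import ctrl
print(ctrl.finish_job())"
```

```text
the job is handed in; nothing more can be done
None
```

I drew the wand out along its slope and pressed it on the brass contact (about 6.6 N), then on the steel contact with the blue band (about 7.4 N), each for over a second. I then laid it flat on the mat, released it and handed the job in at about 32 s; the black knob, padlock, calculator and hex keys were left alone.

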